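# Unlock the filling machine's tray slide and push it out to its end stop

## Task

The three cakes on the filling machine's tray are done: press the orange release button on the front of the tray slide and, keeping it held down the whole way, push the slide along its rails, away from the nozzle, until it is fully against its end stop. Then let the button come back up so that the slide locks there, and take the hand away. Leave the cakes standing where they are on the tray, and leave everything else on the bench alone.

Things in the scene. Friction and masses are not known exactly. Their poses are not given: they have to be found in the camera images.
- filling_station: Cake-filling machine fixed to the bench: two guide rods on a 210 x 636 mm base. Origin: on the bench, midway between the rods and along them. z up; x across the rods, away from the button's side; y along them, from the nozzle to the unloading end (red bumpers). Cabinet: y -570 to -350, x -90 to +150, 270 mm high, hopper on top to 425 mm. Nozzle and its cylinder: y -350 to -200, x +-30, 166 to 285 mm up.
- tray_slide (a joint): How far the tray slide has moved along the station's +y, in m: about 0 at the start (under the nozzle), 0.220 hard against the end stop. It runs easily (1.5 N friction, about 2.3 kg loaded) but is locked while the button is up: a pin on the button sits in one of 12 notches of a fixed bar, 20 mm apart, with 2 mm play each way. The last notch is at the end stop.
- release_button (a joint): How far the orange button is pressed down, in m: 0 up, 0.009 bottomed. The lock is free from 0.0055 on. A spring lifts it: 3 N at the top, 5.5 N at 0.0055, 7 N at the bottom. Let go between notches, it springs up into the next notch it meets and locks the slide there.
- button_top (a point): Centre of the top face of the orange ribbed release button; it moves with the slide and with the pressing; 114 mm above the bench when up. The face is 52 mm (station x) by 44 mm (station y), open from above and on three sides; on its +y side stands the push shoulder.
- push_face (a point): Centre of the upright face of the push block's aluminium shoulder, looking to the station's -y; moves with the slide. It lies 26 mm to the +y side of the button's centre, is 72 mm wide (station x) and rises 27 mm above the button, to 141 mm above the bench; the shoulder is 53 mm thick. A finger that presses the button pushes the slide along by this face.
- tray_centre (a point): Centre of the tray floor on the slide, 63 mm above the bench, axes as the station's; it moves with the slide. The tray is a narrow black 125 x 350 mm baking tray with a 24 mm rim. Its centre lies 115 mm (station +x) and 26 mm (+y) from the button's centre.
- cake1: Cake in a dark brown paper case with gold bands, 96 mm across, 85 mm high, loose on the tray; origin: centre of its underside. It stands at about +0, -105 mm (station x, y) from the tray's centre.
- cake2: Cake in a dark brown paper case with gold bands, 96 mm across, 85 mm high, loose on the tray; origin: centre of its underside. It stands at about +0, +0 mm (station x, y) from the tray's centre.
- cake3: Cake in a dark brown paper case with gold bands, 96 mm across, 85 mm high, loose on the tray; origin: centre of its underside. It stands at about +0, +105 mm (station x, y) from the tray's centre.
- mixing_bowl: Loose steel bowl, 190 mm across, 80 mm high, a bystander; origin: centre of its underside.
- pearl_jar: Loose clear jar with a red cap, 68 mm across, 100 mm high, a bystander; origin: centre of its underside.
- spatula: Loose spatula with a wooden handle, lying flat, 270 mm long along its own x, a bystander; origin under its middle.
- dough_scraper: Loose dough scraper lying flat, 105 x 150 mm, 20 mm high, with a white grip, a bystander; origin: centre of its underside.
- case_stack: Loose stack of empty brown paper cases, 97 mm across, 118 mm high, a bystander; origin: centre of its underside.

How it is judged:
On the way, in this order (a step that is already met when the one before it is completed fails the run):
1. the release button is pressed down while the slide is still at its starting notch (value of joint release_button above 0.0053 m and value of joint tray_slide below 0.012 m), for 0.05 s.
2. the slide stands at its end stop with the button still held down (value of joint tray_slide above 0.216 m and value of joint release_button above 0.0045 m), for 0.1 s.
At the end, for the whole second after the job is handed in: The slide is at its end stop (at least 216 of its 220 mm) and at rest, the button is up again (pressed less than 2 mm), and the three cakes stand upright on the tray, within 20 mm (across the rods) and 25 mm (along them) of their places (value of joint tray_slide above 0.216 m and value of joint release_button below 0.002 m and not (velocity of joint tray_slide below -0.005 m/s or velocity of joint tray_slide above 0.005 m/s) and not (x of any of cake1, cake2, cake3 in the frame of tray_centre below -0.02 m or x of any of cake1, cake2, cake3 in the frame of tray_centre above 0.02 m or y of cake1 in the frame of tray_centre below -0.13 m or y of cake1 in the frame of tray_centre above -0.08 m or y of cake2 in the frame of tray_centre below -0.025 m or y of cake2 in the frame of tray_centre above 0.025 m or y of cake3 in the frame of tray_centre below 0.08 m or y of cake3 in the frame of tray_centre above 0.13 m or angle between any of cake1, cake2, cake3's own z axis and vertical above 0.25 rad or height (world z) of any of cake1, cake2, cake3 above 0.085 m)); the robot touches nothing.
It fails at once if the button is let up while the slide is between its first and last notch (value of joint release_button below 0.003 m and value of joint tray_slide between 0.012 and 0.208 m).
It fails at once if a cake is tipped (over 0.25 rad), lifted (over 20 mm) or pushed out of its place on the tray (angle between any of cake1, cake2, cake3's own z axis and vertical above 0.25 rad or height (world z) of any of cake1, cake2, cake3 above 0.085 m or x of any of cake1, cake2, cake3 in the frame of tray_centre below -0.02 m or x of any of cake1, cake2, cake3 in the frame of tray_centre above 0.02 m or y of cake1 in the frame of tray_centre below -0.13 m or y of cake1 in the frame of tray_centre above -0.08 m or y of cake2 in the frame of tray_centre below -0.025 m or y of cake2 in the frame of tray_centre above 0.025 m or y of cake3 in the frame of tray_centre below 0.08 m or y of cake3 in the frame of tray_centre above 0.13 m).
It fails at once if a bystander is moved more than 25 mm (distance of any of mixing_bowl, pearl_jar, spatula, dough_scraper, case_stack from where it was at the start of the episode above 0.025 m).
It also fails if it takes over 42 s, if anything falls off the work surface, if the arm or the gripper's body presses on something with over 40 N, if the wrist force passes 120 N, or if a joint passes its speed limit or range.

## Robot

A 7-joint arm with a two-finger parallel gripper is mounted at the origin on the work surface. World frame = base frame: x ahead of the robot, y to its left, z up, the work surface at z = 0. Lengths are in m, angles in rad, forces in N, time in s.
With the tool pointing down it reaches from about 0.35 to 0.9 m from the base axis. Payload 8.1 kg.
Tool frame: the origin (TCP) lies on the centre line of the jaws, within the pads' length; the fingertips stand 19 mm ahead of it and the grasp point (between the pads) is the TCP (arm.tip_reach is the distance from the TCP to the fingertips, in m); z points along the fingers, y is the line along which they close (so a half turn about z gives the same grasp; the last joint's range is limited). The gripper opens to 92 mm and grips with 3 to 60 N. Pads are 19 mm wide; open, the fingers measure 130 mm over their backs; the gripper's body (75 mm by 190 mm) begins 47 mm behind the grasp point.
Start: joints at [-1.443, 0.434, 0.025, 1.573, -0.012, 1.134, -0.075], TCP at [0.143, 0.608, 0.207] pointing down, gripper open.
Joint ranges: [-2.62, 2.62], [-0.44, 2.09], [-1.27, 1.32], [0.08, 2.57], [-1.32, 4.46], [0.12, 2], [-2.74, 2.74]. Speed limits (rad/s): [2.22, 2.22, 3.01, 3.01, 3.14, 3.14, 3.14].

## Interface

Orientations are given as a rotation vector (axis times angle).
In Python, from cell import arm gives the robot as it stands.
- The arm moves only by the tool arm_command, never from a script. Its argument "targets" is a list that holds one entry, the list of rows, each a list of 6 numbers: the shift along the tool's x, y, z in m, then the turn, a rotation vector about the tool's x, y, z in rad. A call has 1 to 10 rows; each row shifts and turns the commanded pose from where the row before left it, along the tool's axes as they then stand; what a row does not reach is not made up. A row lasts 1/8 s, in which the tool goes at most 62.5 mm and 10.7 degrees, less where a joint would pass 70% of its speed; a pose out of reach is approached as far as the arm can. A call with a gripper value outside its range is refused whole. "jaw" is the finger opening in m, from 0 to 0.0918, set as the call begins (left out, the last holds). The fingers move at their own pace and stop on an object; "newtons" is the grip in N (left out, the last holds). Time passes only in rows, so rows that do not move let the fingers close. It gives the time, the measured TCP pose, the force, the opening and the grip force at its end, in the units of the state.
- arm.observe(): the state, without advancing time (a new reading comes with each control period).
- arm.get_image(name): name is "side" or "top" or "wrist"; returns a dict with "pixels" (480x640x3 uint8, red, green, blue), "z_map" (480x640 float32, m along the optical axis (not along the pixel's ray), 0 where there is no reading), "fx", "fy", "cx", "cy" (pixels), "xyz" and "rotation" of the camera in the world; the wrist camera has in their place "T_tool_cam" (4x4, takes a point from camera to tool coordinates, whose origin is the TCP and whose axes are the flange's). Camera axes: x right, y down, z forward; pixel columns grow to the right and rows downward; lengths in m; the calibration is good to about 2 mm. A picture is of the moment at which its call begins: read the wrist's pose just before it.
- arm.sign_off(): hands the job in; it is judged then, once.
The state is a dict: "clock": time; "joints": joint angles; "dq": joint speeds; "joint_efforts": joint torques, N m; "position": TCP position; "ee_rot": TCP orientation; "force": force on the tool from outside, world axes, zero at the start; "ft_torque": the same for the moment, N m; "width": opening from 0.0 (shut) to 1.0 (fully open); "gripper_force": force on a finger pad.
Only numpy, scipy, OpenCV 4.12 (cv2) and the standard library are available. Lean on these libraries where they do the work, as an engineer would, in place of code of your own. Each camera call takes 0.05 s, during which the arm holds its last target. There are 200 camera calls.

## Working session

There is one attempt and no reset: what is moved stays moved. The work goes in short steps, Python scripts to look and compute and a tool call to move; the robot and the scene stay as the last step left them, time stands still between calls to the robot, and variables do not carry over. Pictures are saved under pics/ and viewed, at most 10 in all, crops included, and the job is handed in when it is done.

Besides the shell and the picture viewer there is one more tool, called after "Call:" by a JSON object that holds its "method" and its "body". arm_command: Moves the arm, as the interface text tells. Its arguments: {"type":"object","properties":{"targets":{"type":"array","items":{"type":"array","items":{"type":"array","items":{"type":"number"}}}},"jaw":{"type":"number"},"newtons":{"type":"number"}},"required":["targets"]}

```bash
mkdir -p pics
cat > h.py <<'E'
import numpy as np,cv2
from cell import arm
def cloud(im):
    z=im["z_map"];v,u=np.mgrid[:480,:640]
    p=np.stack([(u-im["cx"])/im["fx"]*z,(v-im["cy"])/im["fy"]*z,z],-1)
    return p@np.array(im["rotation"]).T+np.array(im["xyz"])
def orange(im):
    h=cv2.cvtColor(im["pixels"],cv2.COLOR_RGB2HSV)
    return cv2.inRange(h,(6,150,120),(20,255,255))
E
python3 - <<'E'
from h import *
s=arm.observe();print({k:np.round(v,3) for k,v in s.items()})
ims=[]
for n in("top","side"):
    im=arm.get_image(n);cv2.imwrite(f"pics/{n}0.png",im["pixels"][...,::-1])
    m=orange(im);P=cloud(im);R=im["rotation"];print(n,np.round(im["xyz"],3),np.round(R,3).tolist(),im["fx"])
    k,l,st,c=cv2.connectedComponentsWithStats(m)
    for i in range(1,k):
        if st[i,4]>30:
            q=P[(l==i)&(im["z_map"]>0)];print(st[i],c[i],np.round(np.median(q,0),3),np.round(np.percentile(q,[3,97],axis=0),3).tolist())
E
```

```text
{'clock': np.float64(0.0), 'joints': array([-1.443,  0.435,  0.025,  1.574, -0.012,  1.134, -0.075]), 'dq': array([ 0.   , -0.   ,  0.001, -0.001,  0.001, -0.002, -0.   ]), 'joint_efforts': array([ 0.0000e+00, -6.6785e+01,  9.8500e-01, -3.1447e+01, -6.1000e-02,
        4.3000e-02,  0.0000e+00]), 'position': array([0.143, 0.608, 0.207]), 'ee_rot': array([-3.620e-01, -3.121e+00,  2.000e-03]), 'force': array([ 0.275, -0.132,  0.793]), 'ft_torque': array([ 0.011,  0.033, -0.01 ]), 'gripper_force': np.float64(0.0), 'width': np.float64(0.998)}Traceback (most recent call last):
  File "<stdin>", line 6, in <module>
  File "h.py", line 6, in cloud
    return p@np.array(im["rotation"]).T+np.array(im["xyz"])
           ~~~~~~~~~~~~~~~~~~~~~~~~~~~~^~~~~~~~~~~~~~~~~~~~
ValueError: operands could not be broadcast together with shapes (480,640) (3,)
```

View pics/top0.png

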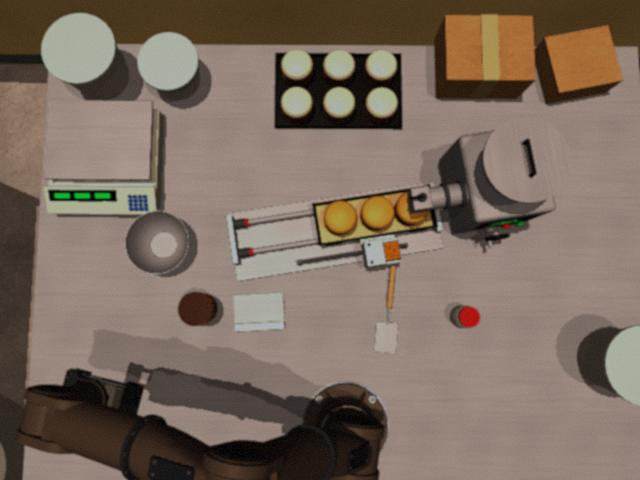

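The top view shows the button (orange) at about px (392,251), with the shoulder to its left and the red bumpers at (243,223) and (247,253). The station's +y therefore points left in the image. The camera rotation is a rotation vector, so I'll fix the helper.

```bash
sed -i 's/np.array(im\["rotation"\]).T/cv2.Rodrigues(np.array(im["rotation"],float))[0].T/' h.py
python3 - <<'E'
from h import *
for n in("top","side"):
    im=arm.get_image(n);cv2.imwrite(f"pics/{n}0.png",im["pixels"][...,::-1])
    P=cloud(im);print(n,np.round(im["xyz"],3),np.round(im["rotation"],3),im["fx"])
    h=cv2.cvtColor(im["pixels"],cv2.COLOR_RGB2HSV)
    red=cv2.inRange(h,(0,150,80),(4,255,255))|cv2.inRange(h,(174,150,80),(180,255,255))
    for nm,m in(("or",orange(im)),("red",red)):
      k,l,st,c=cv2.connectedComponentsWithStats(m)
      for i in range(1,k):
        if st[i,4]>12:
            q=P[(l==i)&(im["z_map"]>0)]
            if len(q): print(nm,st[i],c[i].round(1),np.round(np.median(q,0),3),np.round(np.percentile(q,[3,97],axis=0),3).tolist())
    if n=="top":
        for u,v in((316,205),(319,243),(437,190),(230,212),(238,278),(442,248),(370,245),(375,265)): print(u,v,P[v,u].round(3))
E
```

```text
top [0.355 0.11  1.694] [-2.166  2.156 -0.13 ] 551.9219532861467
or [ 445   15   38   65 2322] [463.6  47.1] [ 1.108 -0.341  0.151] [[1.016, -0.39, 0.144], [1.204, -0.292, 0.157]]
or [ 497   15   38   65 2277] [516.   47.1] [ 1.11  -0.495  0.15 ] [[1.016, -0.544, 0.144], [1.204, -0.446, 0.157]]
or [ 545   26   77   66 3673] [583.   58.3] [ 1.099 -0.716  0.1  ] [[1.013, -0.81, 0.093], [1.187, -0.623, 0.108]]
or [ 323  193  101   40 1480] [370.8 211.2] [ 0.624 -0.071  0.142] [[0.569, -0.184, 0.063], [0.675, 0.063, 0.151]]
or [384 242  16  19 247] [391.5 250.4] [ 0.511 -0.126  0.115] [[0.488, -0.146, 0.109], [0.535, -0.107, 0.122]]
or [387 266   8  41 172] [390.6 285.6] [ 0.415 -0.137  0.019] [[0.355, -0.146, 0.011], [0.47, -0.128, 0.026]]
red [244 219   5   7  26] [246.1 222.1] [0.601 0.301 0.048] [[0.593, 0.295, 0.038], [0.61, 0.307, 0.054]]
red [502 224   9   5  31] [506.2 225.9] [ 0.576 -0.44   0.173] [[0.572, -0.495, -0.001], [0.594, -0.429, 0.182]]
red [249 248   4   8  25] [250.4 251.5] [0.511 0.288 0.046] [[0.504, 0.281, 0.039], [0.523, 0.291, 0.054]]
red [459 307  21  20 343] [
[... 448 characters left out ...]
 [[0.569, -0.027, 0.13], [0.653, 0.056, 0.147]]
or [236 270  25  19 238] [247. 279.] [ 0.504 -0.133  0.114] [[0.489, -0.152, 0.109], [0.518, -0.111, 0.118]]
or [279 276  44  40 523] [302.1 295.1] [ 0.636 -0.086  0.14 ] [[0.583, -0.132, 0.13], [0.667, -0.048, 0.148]]
or [263 313  28  38 485] [279.2 333.7] [ 0.67  -0.18   0.141] [[0.641, -0.217, 0.131], [0.682, -0.148, 0.147]]
red [377 205  10  10  43] [382.1 208.5] [0.52  0.281 0.043] [[0.507, 0.276, 0.03], [0.528, 0.288, 0.05]]
red [407 221  10  10  44] [412.5 224.4] [0.607 0.296 0.043] [[0.596, 0.29, 0.034], [0.616, 0.303, 0.048]]
red [100 280  29  26 585] [114.  292.7] [ 0.33  -0.354  0.099] [[0.301, -0.379, 0.087], [0.353, -0.329, 0.103]]
```

View pics/side0.png

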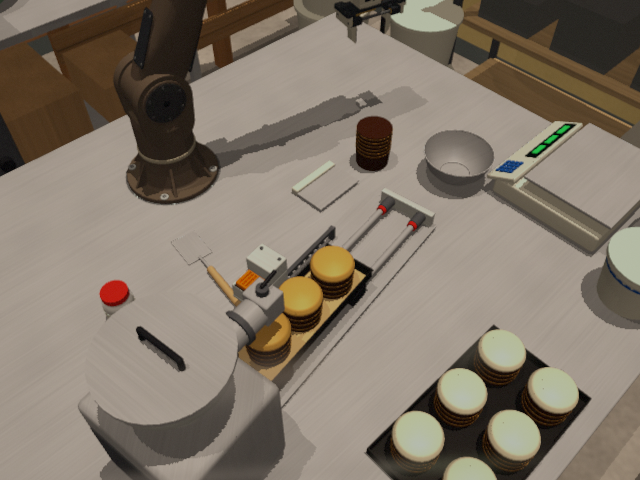

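The side view shows the button at px (247,279), the shoulder at (265,262) and the nozzle above the cake nearest the cabinet. The button is at about (0.511, -0.127) and station +y is about 98° in world. I'll close the jaw, rise, align tool y with the rods and travel over.

Call:
{"method": "arm_command", "body": {"targets": [[[0, 0, -0.02, 0, 0, -0.125], [0, 0, -0.02, 0, 0, -0.125], [0, 0, -0.01, 0, 0, -0.12], [-0.0144, -0.0434, 0, 0, 0, 0], [-0.0144, -0.0434, 0, 0, 0, 0], [-0.0144, -0.0434, 0, 0, 0, 0], [-0.0144, -0.0434, 0, 0, 0, 0], [-0.0144, -0.0434, 0, 0, 0, 0], [-0.0144, -0.0434, 0, 0, 0, 0], [-0.0144, -0.0434, 0, 0, 0, 0]]], "jaw": 0, "newtons": 40}}

```text
clock: 1.4
position: [0.2854, 0.32, 0.2573]
ee_rot: [0.218, -3.134, -0.0]
force: [0.8, 0.5, 0.7]
width: 0.01
gripper_force: 0.0
```

Call:
{"method": "arm_command", "body": {"targets": [[[-0.0144, -0.0434, 0, 0, 0, 0], [-0.0144, -0.0434, 0, 0, 0, 0], [-0.0144, -0.0434, 0, 0, 0, 0], [-0.0144, -0.0434, 0, 0, 0, 0], [-0.0144, -0.0434, 0, 0, 0, 0], [-0.0144, -0.0434, 0, 0, 0, 0], [-0.0144, -0.0434, 0, 0, 0, 0], [-0.0144, -0.0434, 0, 0, 0, 0]]]}}

```text
clock: 2.4
position: [0.4475, -0.0077, 0.2574]
ee_rot: [-0.219, 3.134, 0.0]
force: [0.5, -0.1, 0.3]
width: 0.008
gripper_force: 0.0
```

Run:
```python
from h import *
s=arm.observe();print(s["joints"].round(2),s["position"],s["ee_rot"])
im=arm.get_image("wrist");T=np.array(im["T_tool_cam"])
im["rotation"]=cv2.Rodrigues(cv2.Rodrigues(np.array(s["ee_rot"]))[0]@T[:3,:3])[0]
im["xyz"]=np.array(s["position"])+cv2.Rodrigues(np.array(s["ee_rot"]))[0]@T[:3,3]
cv2.imwrite("pics/w1.png",im["pixels"][...,::-1])
def fit(P,m,t):
    q=P[m][:,:2].astype(np.float32);
    if len(q)>10: print(t,len(q),q.mean(0).round(4),cv2.minAreaRect(q))
for n,i in(("wrist",im),("side",arm.get_image("side"))):
    P=cloud(i);o=orange(i)>0
    near=np.hypot(P[...,0]-.51,P[...,1]+.127)
    fit(P,o&(near<.045)&(P[...,2]>.1)&(i["z_map"]>0),n+" button")
    fit(P,(near<.12)&(abs(P[...,2]-.141)<.004)&(P[...,0]<.56)&(i["z_map"]>0),n+" shoulder")
    h=cv2.cvtColor(i["pixels"],cv2.COLOR_RGB2HSV)
    r=((h[...,0]<5)|(h[...,0]>174))&(h[...,1]>140)&(P[...,1]>.2)&(P[...,0]>.45)
    fit(P,r&(P[...,0]<.56),n+" b1");fit(P,r&(P[...,0]>.56),n+" b2")
    if n=="side":
        for c in((.612,.007),(.636,-.086)):
            fit(P,o&(np.hypot(P[...,0]-c[0],P[...,1]-c[1])<.05)&(P[...,2]>.125),"cake")
```

```text
[-0.55  0.08  0.5   1.93 -0.05  1.13  1.67] [ 0.44752112 -0.00769483  0.25735381] [-2.18780973e-01  3.13374188e+00  3.45037500e-04]
wrist button 2050 [ 0.5091 -0.1299] ((0.5106551647186279, -0.13039033114910126), (0.05106617137789726, 0.03910132497549057), 9.526037216186523)
wrist shoulder 4435 [ 0.4978 -0.0759] ((0.49975281953811646, -0.07645592093467712), (0.06741514056921005, 0.05335131660103798), 8.995962142944336)
wrist b1 245 [0.5103 0.283 ] ((0.5132527351379395, 0.2835899591445923), (0.024762962013483047, 0.011807084083557129), 8.907364845275879)
side button 239 [ 0.5038 -0.1328] ((0.5033369660377502, -0.13161318004131317), (0.03290330618619919, 0.045285891741514206), 8.276948928833008)
side shoulder 622 [ 0.5051 -0.0792] ((0.5051478147506714, -0.07885120809078217), (0.07404319941997528, 0.05478286370635033), 8.996868133544922)
side b1 46 [0.5194 0.2816] ((0.5180796384811401, 0.2836656868457794), (0.016023194417357445, 0.025070451200008392), 89.16283416748047)
side b2 48 [0.6185 0.2947] ((0.8670068979263306, 0.2607629597187042), (0.01849459670484066, 0.5476306676864624), 81.9891357421875)
cake 452 [0.6137 0.0059] ((0.6099896430969238, 0.01363302394747734), (0.08522894233465195, 0.090794637799263), 88.58837890625)
cake 420 [ 0.6373 -0.0876] ((0.6294397711753845, -0.08611401170492172), (0.0809880942106247, 0.0882422924041748), 53.85588073730469)
```

View pics/w1.png

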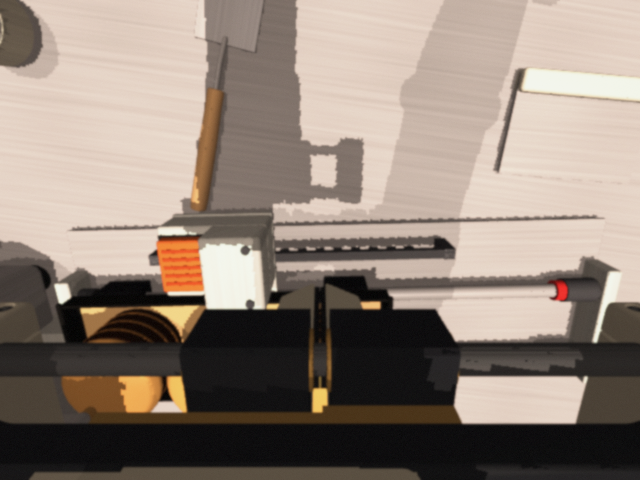

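The wrist view shows the ribbed button at px (180,262), with the shoulder right of it at (225,265). The station yaw is about 9° and the button centre about (0.510, -0.130). The path down is free, so I'll move above the button.

Call:
{"method": "arm_command", "body": {"targets": [[[-0.0112, -0.0327, 0, 0, 0, 0], [-0.0112, -0.0327, 0, 0, 0, 0], [-0.0112, -0.0327, 0, 0, 0, 0], [-0.0112, -0.0327, 0, 0, 0, 0], [0, 0, 0.02, 0, 0, -0.017], [0, 0, 0.03, 0, 0, 0], [0, 0, 0.03, 0, 0, 0], [0, 0, 0, 0, 0, 0]]]}}

```text
clock: 3.5
position: [0.508, -0.1287, 0.1756]
ee_rot: [0.245, -3.128, -0.002]
force: [-0.2, 0.0, 0.3]
width: 0.001
gripper_force: 0.0
```

Run:
```python
from h import *
s=arm.observe();print(s["joints"].round(2),s["position"],s["ee_rot"],s["force"])
i=arm.get_image("side");cv2.imwrite("pics/s2.png",cv2.resize(i["pixels"][180:360,150:390,::-1],None,fx=3,fy=3))
```

```text
[-0.29  0.33  0.57  1.89 -0.21  0.99  2.1 ] [ 0.50800434 -0.12867313  0.17556422] [ 2.45084354e-01 -3.12753943e+00 -1.53786153e-03] [-0.17842614  0.0402037   0.27517621]
```

View pics/s2.png

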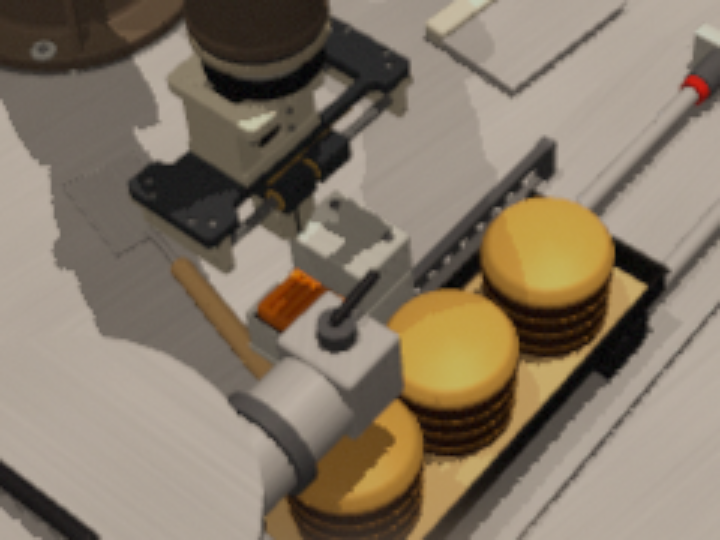

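The side view shows the closed fingers above the button (px 285,200), clear of the shoulder and the nozzle. Now I'll descend to press, stopping just above first and then going in small steps.

Call:
{"method": "arm_command", "body": {"targets": [[[-0.002, -0.003, 0.015, 0, 0, 0], [0, 0, 0.015, 0, 0, 0], [0, 0, 0.01, 0, 0, 0], [0, 0, 0.004, 0, 0, 0], [0, 0, 0.004, 0, 0, 0], [0, 0, 0, 0, 0, 0]]]}}

```text
clock: 4.3
position: [0.5121, -0.1323, 0.1293]
ee_rot: [0.245, -3.132, -0.0]
force: [-0.3, -0.0, 0.2]
width: 0.001
gripper_force: 0.0
```

Call:
{"method": "arm_command", "body": {"targets": [[[0, 0, 0, 0, 0, 0], [0, 0, 0.002, 0, 0, 0], [0, 0, 0, 0, 0, 0]]]}}

```text
clock: 4.68
position: [0.5121, -0.1323, 0.1273]
ee_rot: [-0.245, 3.132, 0.0]
force: [0.1, 0.1, 0.1]
width: 0.009
gripper_force: 0.0
```

Run:
```python
from h import *
i=arm.get_image("side");P=cloud(i)
m=(orange(i)>0)&(np.hypot(P[...,0]-.51,P[...,1]+.13)<.05)
print(np.percentile(P[m],[5,50,95],axis=0).round(4),m.sum(),arm.tip_reach)
a=cv2.resize(i["pixels"][200:320,180:340,::-1],None,fx=4,fy=4)
w=arm.get_image("wrist");b=cv2.resize(w["pixels"][...,::-1],None,fx=.75,fy=.75)[:,:]
cv2.imwrite("pics/s3.png",a);cv2.imwrite("pics/w3.png",w["pixels"][...,::-1])
```

```text
[[ 0.4904 -0.1535  0.1085]
 [ 0.4966 -0.136   0.1124]
 [ 0.5144 -0.1096  0.1163]] 43 0.019
```

View pics/s3.png

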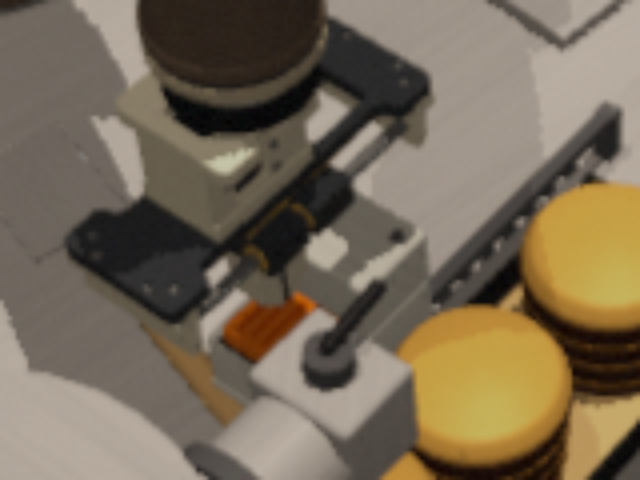

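View pics/w3.png

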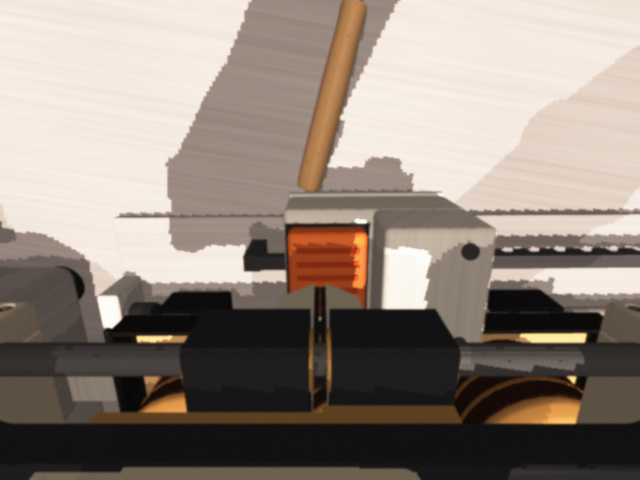

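The fingers sit over the button in both views (side crop tip at px (275,298), wrist at (320,290)), but the force is still about 0. I'll check the tip height by depth.

Run:
```python
from h import *
s=arm.observe();print(s["position"],s["force"],s["joint_efforts"].round(2))
i=arm.get_image("side");P=cloud(i)
R=cv2.Rodrigues(np.array(i["rotation"]))[0]
for p in((.5121,-.1323,.108),(.5121,-.1323,.125),(.510,-.130,.114),(.510,-.130,.105)):
    c=R.T@(np.array(p)-i["xyz"]);print(p,i["fx"]*c[0]/c[2]+i["cx"],i["fy"]*c[1]/c[2]+i["cy"])
for v in range(266,290,2):print(v,[P[v,u].round(3).tolist() for u in(245,248,251)])
for u in range(234,262,3):print(u,P[282,u].round(3))
```

```text
[ 0.51213124 -0.1323063   0.12735541] [ 0.40982124 -0.22684453  0.07420701] [-1.000e-02 -5.214e+01  6.990e+00 -2.575e+01  7.000e-02  5.000e-02
  0.000e+00]
(0.5121, -0.1323, 0.108) 249.75019050311397 282.57464398639627
(0.5121, -0.1323, 0.125) 249.04757466540957 277.76591509222976
(0.51, -0.13, 0.114) 249.7245024315322 279.71255717850886
(0.51, -0.13, 0.105) 250.09173355274197 282.2398502046159
266 [[0.547, -0.16, 0.221], [0.553, -0.157, 0.224], [0.521, -0.129, 0.171]]
268 [[0.527, -0.148, 0.186], [0.551, -0.156, 0.217], [0.52, -0.13, 0.164]]
270 [[0.526, -0.148, 0.178], [0.525, -0.14, 0.17], [0.522, -0.131, 0.16]]
272 [[0.527, -0.149, 0.174], [0.523, -0.14, 0.162], [0.523, -0.133, 0.156]]
274 [[0.524, -0.148, 0.164], [0.523, -0.141, 0.156], [0.522, -0.132, 0.148]]
276 [[0.494, -0.131, 0.113], [0.498, -0.126, 0.112], [0.502, -0.121, 0.111]]
278 [[0.499, -0.134, 0.114], [0.505, -0.131, 0.116], [0.506, -0.124, 0.11]]
280 [[0.505, -0.138, 0.116], [0.51, -0.134, 0.117], [0.513, -0.129, 0.114]]
282 [[0.507, -0.141, 0.113], [0.515, -0.138, 0.118], [0.515, -0.131, 0.112]]
284 [[0.512, -0.145, 0.115], [0.517, -0.14, 0.115], [0.61, -0.192, 0.255]]
286 [[0.516, -0.148, 0.114], [0.518, -0.142, 0.111], [0.616, -0.197, 0.259]]
288 [[0.517, -0.149, 0.109], [0.616, -0.203, 0.259], [0.619, -0.199, 0.259]]
234 [ 0.482 -0.152  0.099]
237 [ 0.496 -0.153  0.113]
240 [ 0.502 -0.15   0.116]
243 [ 0.504 -0.144  0.113]
246 [ 0.508 -0.139  0.112]
249 [ 0.512 -0.134  0.111]
252 [ 0.516 -0.129  0.111]
255 [ 0.614 -0.186  0.26 ]
258 [ 0.618 -0.182  0.259]
261 [ 0.629 -0.182  0.271]
```

Run:
```python
from h import *
w=arm.get_image("wrist");T=np.array(w["T_tool_cam"]);print(T.round(3).tolist(),w["fx"])
Ti=np.linalg.inv(T)
for z in(0.019,0,-.02,-.047):
  for x in(.0095,-.0095):
    c=Ti@[x,0,z,1];print(x,z,w["fx"]*c[0]/c[2]+w["cx"],w["fy"]*c[1]/c[2]+w["cy"])
w["rotation"]=cv2.Rodrigues(T[:3,:3])[0];w["xyz"]=T[:3,3];P=cloud(w)
for v in range(270,420,10):print(v,[P[v,u].round(3).tolist() for u in(250,305,338)])
i=arm.get_image("side");Q=cloud(i);m=(abs(Q[...,0]-.512)<.04)&(abs(Q[...,1]+.13)<.1)&(Q[...,2]>.146)&(Q[...,2]<.19)
for v,u in np.argwhere(m)[::14]:print(v,u,Q[v,u].round(3))
```

```text
[[-0.0, -0.952, -0.306, 0.084], [1.0, -0.0, -0.0, 0.0], [-0.0, -0.306, 0.952, -0.178], [0.0, 0.0, 0.0, 1.0]] 370.83878400585405
0.0095 0.019 319.04126137157215 257.889965712812
-0.0095 0.019 319.0675011134492 288.4547340457748
0.0095 0 318.9934601888168 270.8298987045199
-0.0095 0 319.0235012578645 303.8087232158415
0.0095 -0.02 318.9323468662358 287.3734705058253
-0.0095 -0.02 318.9675705905499 323.3260340981524
0.0095 -0.047 318.8247885154757 316.48985991942385
-0.0095 -0.047 318.8700031975026 357.3727071222306
270 [[-0.02, -0.05, 0.073], [0.005, -0.008, 0.013], [0.005, 0.011, 0.013]]
280 [[-0.046, -0.059, 0.113], [-0.001, -0.008, 0.012], [-0.001, 0.011, 0.012]]
290 [[-0.055, -0.06, 0.113], [0.011, -0.006, -0.026], [0.011, 0.009, -0.027]]
300 [[-0.065, -0.06, 0.113], [0.011, -0.006, -0.036], [0.011, 0.008, -0.036]]
310 [[0.037, -0.018, -0.092], [0.036, -0.004, -0.091], [0.037, 0.005, -0.092]]
320 [[0.036, -0.017, -0.096], [0.036, -0.003, -0.096], [0.037, 0.005, -0.097]]
330 [[0.037, -0.016, -0.101], [0.037, -0.003, -0.102], [0.036, 0.005, -0.101]]
340 [[0.036, -0.015, -0.105], [0.0
[... 169 characters left out ...]
 -0.11], [0.034, 0.004, -0.109]]
370 [[0.032, -0.015, -0.109], [0.032, -0.003, -0.109], [0.032, 0.004, -0.11]]
380 [[0.029, -0.015, -0.109], [0.029, -0.003, -0.11], [0.029, 0.004, -0.109]]
390 [[0.026, -0.015, -0.109], [0.026, -0.003, -0.109], [0.026, 0.004, -0.109]]
400 [[0.024, -0.015, -0.11], [0.023, -0.003, -0.109], [0.024, 0.004, -0.11]]
410 [[0.021, -0.016, -0.11], [0.02, -0.003, -0.109], [0.023, 0.004, -0.112]]
253 269 [ 0.504 -0.068  0.146]
265 255 [ 0.522 -0.12   0.167]
267 252 [ 0.522 -0.128  0.167]
268 254 [ 0.524 -0.124  0.163]
269 254 [ 0.521 -0.123  0.156]
270 253 [ 0.524 -0.127  0.158]
271 252 [ 0.525 -0.131  0.159]
272 251 [ 0.521 -0.131  0.153]
274 243 [ 0.518 -0.149  0.159]
```

The depth shows that, with the jaw closed, the fingers end at tool z ≈ -0.024, short of the expected +0.019. The button hasn't been touched. I'll rise, open partly and compare.

Call:
{"method": "arm_command", "body": {"targets": [[[0, 0, -0.025, 0, 0, 0], [0, 0, -0.025, 0, 0, 0], [0, 0, 0, 0, 0, 0], [0, 0, 0, 0, 0, 0]]], "jaw": 0.03}}

```text
clock: 5.42
position: [0.5119, -0.132, 0.1768]
ee_rot: [0.245, -3.132, -0.001]
force: [0.4, 0.3, -0.0]
width: 0.319
gripper_force: 0.0
```

Run:
```python
from h import *
s=arm.observe();print(s["position"],s["width"])
w=arm.get_image("wrist");T=np.array(w["T_tool_cam"]);cv2.imwrite("pics/w4.png",w["pixels"][...,::-1])
w["rotation"]=cv2.Rodrigues(T[:3,:3])[0];w["xyz"]=T[:3,3];P=cloud(w)
for v in range(240,320,6):print(v,[P[v,u].round(3).tolist() for u in(280,295,320,345,360)])
```

```text
[ 0.51185397 -0.13203478  0.17683666] 0.31933238506911055
240 [[-0.013, -0.033, 0.122], [0.006, -0.016, 0.062], [0.006, 0.001, 0.063], [0.006, 0.018, 0.062], [0.002, 0.029, 0.075]]
246 [[-0.018, -0.033, 0.122], [0.084, 0.0, -0.178], [0.002, 0.001, 0.063], [0.002, 0.018, 0.063], [-0.002, 0.029, 0.075]]
252 [[-0.038, -0.038, 0.163], [-0.002, -0.017, 0.062], [-0.003, 0.001, 0.063], [-0.003, 0.018, 0.063], [-0.007, 0.03, 0.075]]
258 [[-0.045, -0.039, 0.163], [-0.007, -0.017, 0.064], [-0.007, 0.001, 0.061], [-0.007, 0.018, 0.062], [-0.012, 0.03, 0.075]]
264 [[-0.051, -0.039, 0.163], [-0.012, -0.017, 0.064], [-0.011, 0.001, 0.062], [-0.011, 0.018, 0.062], [-0.017, 0.03, 0.076]]
270 [[-0.058, -0.039, 0.163], [-0.016, -0.017, 0.062], [-0.015, 0.001, 0.061], [-0.016, 0.018, 0.063], [-0.021, 0.03, 0.076]]
276 [[-0.064, -0.039, 0.162], [-0.021, -0.017, 0.064], [-0.02, 0.001, 0.062], [-0.021, 0.018, 0.063], [-0.026, 0.03, 0.074]]
282 [[-0.07, -0.039, 0.161], [-0.031, -0.018, 0.075], [-0.03, 0.001, 0.074], [-0.032, 0.019, 0.077], [-0.03, 0.03, 0.074]]
288 [[0.011, -0.018, -0.024], [-0.053, -0.021, 0.111], [-0.053, 0.001, 0.112], [-0.053, 0.022, 0.111], [0.012, 0.019, -0.025]]
294 [[0.012, -0.017, -0.031], [-0.052, -0.02, 0.099], [-0.053, 0.001, 0.1], [-0.052, 0.021, 0.099], [0.012, 0.018, -0.032]]
300 [[0.009, -0.017, -0.033], [-0.055, -0.02, 0.094], [-0.054, 0.001, 0.093], [-0.054, 0.021, 0.092], [0.011, 0.017, -0.036]]
306 [[0.01, -0.016, -0.039], [-0.07, -0.021, 0.111], [-0.071, 0.001, 0.114], [-0.069, 0.022, 0.11], [0.01, 0.017, -0.039]]
312 [[0.009, -0.016, -0.043], [-0.077, -0.021, 0.114], [-0.077, 0.001, 0.114], [-0.069, 0.022, 0.099], [0.01, 0.017, -0.044]]
318 [[0.01, -0.015, -0.048], [-0.083, -0.021, 0.113], [-0.078, 0.001, 0.106], [-0.068, 0.021, 0.088], [0.01, 0.016, -0.049]]
```

View pics/w4.png

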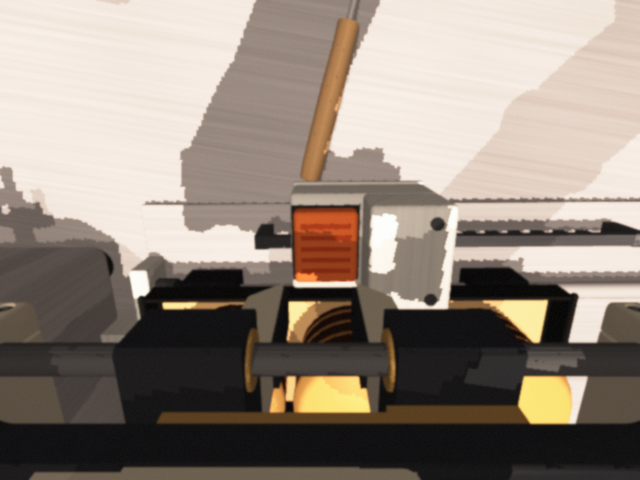

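Opening doesn't change it: the fingers end at row 288, tool z ≈ -0.024. The body follows at about -0.09, so the whole real hand sits about 43 mm behind the reported TCP. Contact should come at TCP z ≈ 0.090. I'll close and descend with that correction.

Call:
{"method": "arm_command", "body": {"targets": [[[0, 0, 0, 0, 0, 0], [0, 0, 0, 0, 0, 0], [0, 0, 0.02, 0, 0, 0], [0, 0, 0.025, 0, 0, 0], [0, 0, 0.02, 0, 0, 0], [0, 0, 0.012, 0, 0, 0], [0, 0, 0.004, 0, 0, 0], [0, 0, 0, 0, 0, 0], [0, 0, 0, 0, 0, 0]]], "jaw": 0, "newtons": 60}}

```text
clock: 6.6
position: [0.5126, -0.1324, 0.0969]
ee_rot: [-0.245, 3.131, -0.0]
force: [0.2, 0.3, 0.4]
width: 0.008
gripper_force: 0.0
```

Call:
{"method": "arm_command", "body": {"targets": [[[0, 0, 0.003, 0, 0, 0], [0, 0, 0, 0, 0, 0], [0, 0, 0, 0, 0, 0]]]}}

```text
clock: 6.98
position: [0.5127, -0.1324, 0.0937]
ee_rot: [-0.245, 3.131, -0.0]
force: [1.5, -0.4, 2.6]
width: 0.009
gripper_force: 1.4
```

Call:
{"method": "arm_command", "body": {"targets": [[[0, 0, 0.003, 0, 0, 0], [0, 0, 0.002, 0, 0, 0], [0, 0, 0, 0, 0, 0]]]}}

```text
clock: 7.35
position: [0.5127, -0.1324, 0.0884]
ee_rot: [-0.245, 3.131, -0.0]
force: [2.2, -0.1, 5.3]
width: 0.004
gripper_force: 2.7
```

Call:
{"method": "arm_command", "body": {"targets": [[[0, 0, 0.002, 0, 0, 0], [0, 0, 0, 0, 0, 0]]]}}

```text
clock: 7.6
position: [0.5127, -0.1324, 0.0865]
ee_rot: [-0.245, 3.131, -0.0]
force: [2.3, -0.1, 6.5]
width: 0.004
gripper_force: 3.1
```

Call:
{"method": "arm_command", "body": {"targets": [[[0, 0, 0.0015, 0, 0, 0], [0, 0, 0, 0, 0, 0], [0, 0, 0, 0, 0, 0]]]}}

```text
clock: 7.98
position: [0.5128, -0.1325, 0.0858]
ee_rot: [-0.245, 3.13, 0.0]
force: [-0.8, 0.3, 15.6]
width: 0.01
gripper_force: 7.7
```

The button is bottomed (15.6 N at TCP z 0.0858). Now I'll push along tool +y, starting gently.

Call:
{"method": "arm_command", "body": {"targets": [[[0, 0.002, 0, 0, 0, 0], [0, 0.002, 0, 0, 0, 0], [0, 0.003, 0, 0, 0, 0], [0, 0.003, 0, 0, 0, 0], [0, 0.004, 0, 0, 0, 0], [0, 0.005, 0, 0, 0, 0], [0, 0.006, 0, 0, 0, 0], [0, 0.006, 0, 0, 0, 0]]]}}

```text
clock: 8.98
position: [0.5079, -0.1025, 0.0858]
ee_rot: [-0.244, 3.131, -0.001]
force: [-0.7, -1.7, 15.8]
width: 0.002
gripper_force: 7.7
```

Call:
{"method": "arm_command", "body": {"targets": [[[0, 0.007, 0, 0, 0, 0], [0, 0.008, 0, 0, 0, 0], [0, 0.008, 0, 0, 0, 0], [0, 0.008, 0, 0, 0, 0], [0, 0.008, 0, 0, 0, 0], [0, 0.008, 0, 0, 0, 0], [0, 0.008, 0, 0, 0, 0], [0, 0.008, 0, 0, 0, 0], [0, 0.008, 0, 0, 0, 0], [0, 0.008, 0, 0, 0, 0]]]}}

```text
clock: 10.22
position: [0.4951, -0.0243, 0.0857]
ee_rot: [-0.244, 3.132, -0.0]
force: [-3.9, -2.5, 19.1]
width: 0.003
gripper_force: 9.4
```

Call:
{"method": "arm_command", "body": {"targets": [[[0, 0.008, 0, 0, 0, 0], [0, 0.008, 0, 0, 0, 0], [0, 0.008, 0, 0, 0, 0], [0, 0.008, 0, 0, 0, 0], [0, 0.008, 0, 0, 0, 0], [0, 0.008, 0, 0, 0, 0], [0, 0.008, 0, 0, 0, 0], [0, 0.008, 0, 0, 0, 0]]]}}

```text
clock: 11.22
position: [0.4847, 0.039, 0.0857]
ee_rot: [0.244, -3.132, -0.0]
force: [-4.3, -2.5, 21.9]
width: 0.005
gripper_force: 10.7
```

Call:
{"method": "arm_command", "body": {"targets": [[[0, 0.008, 0, 0, 0, 0], [0, 0.008, 0, 0, 0, 0], [0, 0.007, 0, 0, 0, 0], [0, 0.006, 0, 0, 0, 0], [0, 0.005, 0, 0, 0, 0], [0, 0.004, 0, 0, 0, 0], [0, 0.003, 0, 0, 0, 0], [0, 0.003, 0, 0, 0, 0], [0, 0.002, 0, 0, 0, 0], [0, 0.002, 0, 0, 0, 0]]]}}

```text
clock: 12.48
position: [0.4772, 0.0851, 0.0856]
ee_rot: [0.243, -3.131, 0.002]
force: [-5.3, -11.3, 23.0]
width: 0.005
gripper_force: 11.5
```

Call:
{"method": "arm_command", "body": {"targets": [[[0, 0.002, 0, 0, 0, 0], [0, 0.002, 0, 0, 0, 0], [0, 0, 0, 0, 0, 0], [0, 0, 0, 0, 0, 0]]]}}

```text
clock: 12.98
position: [0.4773, 0.087, 0.0857]
ee_rot: [-0.24, 3.132, -0.005]
force: [-2.8, -13.8, 21.7]
width: 0.009
gripper_force: 10.6
```

Run:
```python
from h import *
s=arm.observe();print(s["position"],s["force"])
i=arm.get_image("side");P=cloud(i);z=i["z_map"]>0
cv2.imwrite("pics/s5.png",i["pixels"][120:420,120:520,::-1].repeat(2,0).repeat(2,1)[:600,:800])
d=np.array([-.156,.988]);t=(P[...,:2]-[.502,-.078])@d;x=(P[...,:2]-[.502,-.078])@[.988,.156]
m=z&(abs(P[...,2]-.141)<.004)&(abs(x)<.045)&(t>.12)&(t<.3)
print(m.sum(),np.percentile(t[m],[3,50,97]),np.percentile(x[m],[3,97]))
```

```text
[0.47731084 0.08704324 0.08566102] [ -2.81891473 -13.83565848  21.66552735]
167 [0.14818298 0.21935308 0.24447551] [-0.00253097  0.03734833]
```

View pics/s5.png

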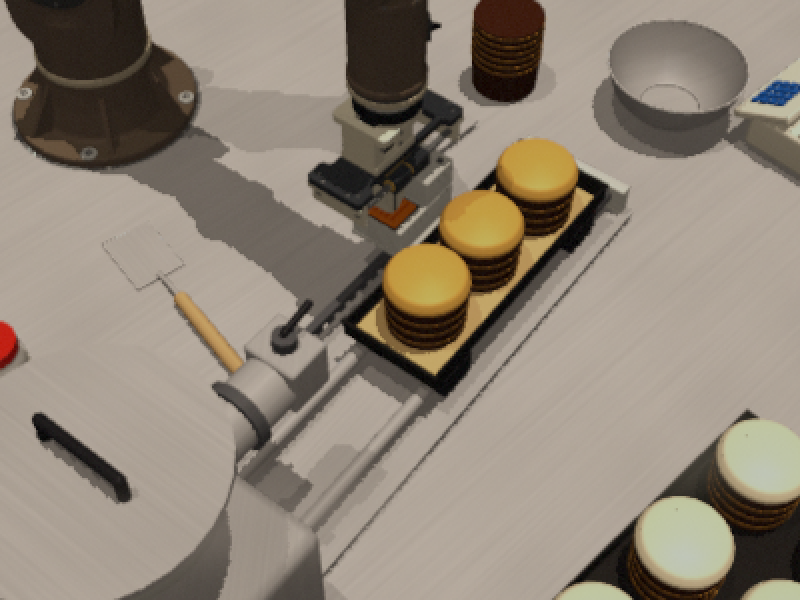

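The side view shows the tray up at the bumper end, the cakes upright and the finger on the button (crop px 392,205). I'll push a little further to be sure it is hard against the stop.

Call:
{"method": "arm_command", "body": {"targets": [[[0, 0.002, 0, 0, 0, 0], [0, 0.002, 0, 0, 0, 0], [0, 0.002, 0, 0, 0, 0], [0, 0, 0, 0, 0, 0], [0, 0, 0, 0, 0, 0]]]}}

```text
clock: 13.65
position: [0.4771, 0.0936, 0.0857]
ee_rot: [-0.24, 3.131, -0.004]
force: [-0.2, -10.8, 17.8]
width: 0.004
gripper_force: 8.9
```

Call:
{"method": "arm_command", "body": {"targets": [[[0, 0.002, 0, 0, 0, 0], [0, 0.001, 0, 0, 0, 0], [0, 0, 0, 0, 0, 0], [0, 0, 0, 0, 0, 0]]]}}

```text
clock: 14.15
position: [0.4767, 0.0966, 0.0857]
ee_rot: [-0.24, 3.131, -0.004]
force: [0.5, -11.7, 17.4]
width: 0.007
gripper_force: 8.7
```

Call:
{"method": "arm_command", "body": {"targets": [[[0, 0.002, 0, 0, 0, 0], [0, 0.002, 0, 0, 0, 0], [0, 0, 0, 0, 0, 0], [0, 0, 0, 0, 0, 0]]]}}

```text
clock: 14.65
position: [0.4767, 0.0968, 0.0857]
ee_rot: [-0.235, 3.13, -0.01]
force: [2.8, -24.8, 17.9]
width: 0.007
gripper_force: 15.6
```

Run:
```python
from h import *
s=arm.observe();print(s["position"],s["force"])
w=arm.get_image("wrist");T=np.array(w["T_tool_cam"]);cv2.imwrite("pics/w6.png",w["pixels"][...,::-1])
R=cv2.Rodrigues(np.array(s["ee_rot"]))[0]
w["rotation"]=cv2.Rodrigues(R@T[:3,:3])[0];w["xyz"]=np.array(s["position"])+R@T[:3,3];P=cloud(w)
t=(P[...,:2]-[.502,-.078])@[-.156,.988];x=(P[...,:2]-[.502,-.078])@[.988,.156]
m=(w["z_map"]>0)&(abs(P[...,2]-.141)<.003)&(abs(x)<.04)&(t>.12)&(t<.3)
print(m.sum(),np.percentile(t[m],[2,50,98]))
```

```text
[0.47669433 0.0967504  0.08574249] [  2.77729791 -24.84486334  17.90693314]
11886 [0.19548661 0.22884427 0.24648671]
```

View pics/w6.png

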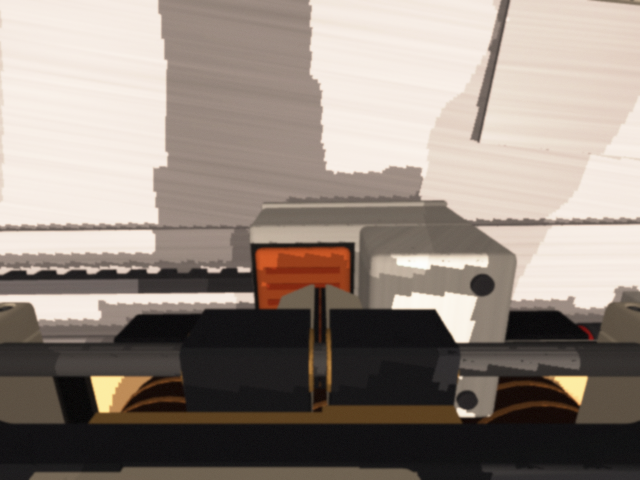

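The wrist view shows the fingers over the button and against the shoulder face (px 360,290). The force jumped to 25 N and the shoulder's far edge reads +0.2465, which is 220 mm of travel. I'll lift straight up, still pressing against the stop, so the pin drops into the last notch.

Call:
{"method": "arm_command", "body": {"targets": [[[0, 0, -0.003, 0, 0, 0], [0, 0, -0.003, 0, 0, 0], [0, 0, -0.003, 0, 0, 0], [0, 0, -0.003, 0, 0, 0], [0, 0, -0.003, 0, 0, 0], [0, 0, 0, 0, 0, 0]]]}}

```text
clock: 15.45
position: [0.474, 0.0974, 0.0986]
ee_rot: [0.237, -3.13, 0.011]
force: [4.0, -21.3, -5.2]
width: 0.006
gripper_force: 10.3
```

Call:
{"method": "arm_command", "body": {"targets": [[[0, -0.004, -0.003, 0, 0, 0], [0, -0.002, -0.01, 0, 0, 0], [0, 0, -0.025, 0, 0, 0], [0, 0, -0.03, 0, 0, 0], [0, 0, -0.04, 0, 0, 0], [0, 0, -0.04, 0, 0, 0], [0, 0, 0, 0, 0, 0], [0, 0, 0, 0, 0, 0]]]}}

```text
clock: 16.45
position: [0.4753, 0.0982, 0.2476]
ee_rot: [0.246, -3.131, -0.001]
force: [-0.0, -0.6, -0.1]
width: 0.001
gripper_force: 0.0
```

Run:
```python
from h import *
s=arm.observe();print(s["position"],s["force"],s["clock"])
w=arm.get_image("wrist");T=np.array(w["T_tool_cam"])
R=cv2.Rodrigues(np.array(s["ee_rot"]))[0]
w["rotation"]=cv2.Rodrigues(R@T[:3,:3])[0];w["xyz"]=np.array(s["position"])+R@T[:3,3];P=cloud(w)
t=(P[...,:2]-[.502,-.078])@[-.156,.988];x=(P[...,:2]-[.502,-.078])@[.988,.156]
m=(w["z_map"]>0)&(abs(P[...,2]-.141)<.003)&(abs(x)<.04)&(t>.12)&(t<.3)
print(m.sum(),np.percentile(t[m],[2,50,98]))
m=(orange(w)>0)&(abs(x)<.04)&(t>.13)&(t<.2)&(P[...,2]>.09)
print("button z",np.median(P[m][:,2]),np.percentile(t[m],[2,98]))
i=arm.get_image("side");cv2.imwrite("pics/s7.png",i["pixels"][...,::-1])
```

```text
[0.47534117 0.09822974 0.24762737] [-0.03477418 -0.61941008 -0.05670066] 16.45
5620 [0.19623494 0.22114403 0.24650952]
button z 0.11462045065909238 [0.14837881 0.19020359]
```

View pics/s7.png

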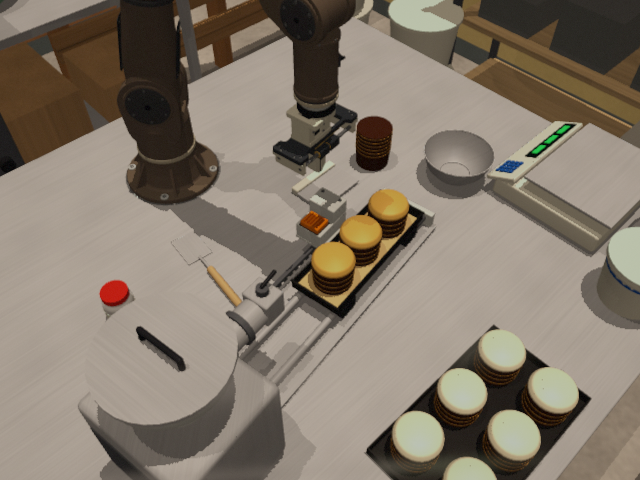

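The button is up (z 0.1146) and the slide is at the stop (edge +0.2465). The cakes stand upright on the tray and the hand is clear above, so I'm handing in.

```bash
python3 -c "
from cell import arm
print(arm.sign_off())"
```

```text
the job is handed in; nothing more can be done
None
```

The slide is locked at its end stop with the button up, the three cakes are upright on the tray, the hand is clear, and I handed the job in at about 16.5 s of the 42 s; no verdict came back.

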